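# Clear the fallen sleeve, then complete the row of soil tins

### The arm

A 6-joint arm with a two-finger parallel gripper is mounted at the origin on the work surface. World frame = base frame: x ahead of the robot, y to its left, z up, the work surface at z = 0. Lengths are in m, angles in rad, forces in N, time in s.
With the tool pointing down it reaches from about 0.35 to 0.975 m from the base axis. Payload 4.9 kg.
Tool frame: the origin (TCP) lies at the very end of the fingers, on their centre line; the grasp point (between the pads) lies 19 mm behind it; z points along the fingers, y is the line along which they close (so a half turn about z gives the same grasp; the last joint's range is limited). The gripper opens to 85 mm and grips with 20 to 120 N. Pads are 22 mm wide; open, the fingers measure 114 mm over their backs; the gripper's body (76 mm by 85 mm) begins 54 mm behind the grasp point. The pads swing forward as they close: fully open they stand 13 mm farther back than shut.
Start: joints at [-1.416, 0.053, 1.613, -0, 1.476, -0.119], TCP at [0.169, -0.602, 0.231] pointing down, gripper open.
Joint ranges: [-3.01, 3.01], [-1.01, 2.22], [0.06, 2.58], [-1.02, 4.17], [0.09, 2.62], [-3.14, 3.14]. Speed limits (rad/s): [2.57, 2.57, 3.14, 3.14, 3.14, 3.14].

### API

Orientations are given as a unit quaternion [w, x, y, z].
In Python, from plant import manip gives the robot as it stands.
- The arm moves only by the shell command python3 -m pendant 'ROWS'. ROWS is JSON, a list of rows, each a list of 3 entries, a list of its own where there are three numbers: the opening, from 0 (shut) to 1 (fully open), then the shift along the tool's x, y, z in units of 12 cm (1.0 is 12 cm), then the turn about the tool's z in units of pi rad (1.0 is pi rad). In form: [[gripper, [dx, dy, dz], roll], ...]. A call has 1 to 10 rows; each row is the pose to reach, as a shift and turn from the pose commanded when the call began, along the tool's axes at that moment, turning the shorter way round; what a row does not reach only later rows make up. A row lasts 1/10 s, in which the tool goes at most 50 mm and 8.59 degrees, less where a joint would pass 70% of its speed; a pose out of reach is approached as far as the arm can. A call with a number of a shift or a turn outside -1 to 1 is refused whole. A call with a gripper value outside its range is refused whole. The fingers move at their own pace and stop on an object; the grip force is fixed at half the most. Time passes only in rows, so rows that repeat a pose let the fingers close. It gives the time, the measured TCP pose, the force, the opening and the grip force at its end, in the units of the state.
- manip.state(): the state, without advancing time (a new reading comes with each control period).
- manip.grab_frame(name): name is "scene" or "top" or "wrist"; returns a dict with "img" (420x560x3 uint8, red, green, blue), "fx", "fy", "cx", "cy" (pixels), "eye" and "rotation" of the camera in the world; the wrist camera has in their place "tool_from_camera" (4x4, takes a point from camera to tool coordinates, whose origin is the TCP and whose axes are the flange's). Camera axes: x right, y down, z forward; pixel columns grow to the right and rows downward; lengths in m; the calibration is good to about 2 mm. A picture is of the moment at which its call begins: read the wrist's pose just before it. There is no depth.
- manip.job_done(): hands the job in; it is judged then, once.
The state is a dict: "time": time; "joint_pos": joint angles; "joint_vel": joint speeds; "joint_efforts": joint torques, N m; "tool_pos": TCP position; "tool_rot": TCP orientation; "contact_force": force on the tool from outside, world axes, zero at the start; "ft_torque": the same for the moment, N m; "gripper_width": opening from 0.0 (shut) to 1.0 (fully open); "grasp_force": force on a finger pad.
Only numpy, scipy, OpenCV 4.12 (cv2) and the standard library are available. Lean on these libraries where they do the work, as an engineer would, in place of code of your own. Each camera call takes 0.05 s, during which the arm holds its last target. There are 200 camera calls.

### The job

The last free place in the tin rack, marked orange, is blocked by a steel core sleeve: take the sleeve out from under the lamp bar and lay it down gently, flat in the steel tray. Then stand the blue sample tin on the orange mark, in line with the three grey tins, and push it gently all the way back until it touches the clear kerb; keep the blue tin upright throughout. Do not shift or tip the grey tins, and let go of everything at the end.

Things in the scene. Friction and masses are not known exactly. Their poses are not given: they have to be found in the camera images.
- rack: Fixed wooden rack for a row of four tins. Origin on the bench under the row line; x points to its back (roughly away from the robot), y along the row to the left, z up. Board: top at z = 20 mm, x = -115 to +45, y = -185 to +185. Four places at x = 0, y = -120, -40, +40, +120. Posts 16 mm square at the back ends (x = +36, y = -176, +176), up to z = 225.
- rack_bar (a point): Middle of the front lower edge of the aluminium lamp bar over the row: 200 mm above the bench, at the rack's x = -65. The bar runs from there 75 mm back (to x = +10), 25 mm up and 185 mm to each side.
- rack_kerb (a point): Middle of the front face of the clear upright kerb along the rack's back, at the board (z = 20 mm), at the rack's x = +27; the kerb is 340 mm long, 8 mm thick and reaches 40 mm above the board. A tin touching it has its axis 27 mm before this face, at the rack's x = 0.
- place: The free place: a flat orange disc of 64 mm diameter painted on the board, with an orange strip at the board's front edge before it. Origin at its centre on the board's top (20 mm above the bench); axes as the rack's. One of the four places, drawn at random. A tin fully home has its underside's centre at this origin.
- blue_tin: The blue sample tin with a cream lid and label strip, to be put in the row: 54 mm diameter, 110 mm tall, about 0.45 kg; origin at the centre of its underside, z along its axis. It starts upright on the bench, on the side away from the tray.
- sleeve: Empty steel core sleeve lying flat on the free place: tube 42 mm in diameter, 115 mm long along its own x, a square copper-coloured collar 44 mm wide, 14 mm thick at each end; 0.25 kg. Origin at the middle of its underside, axis 22 mm above, z up. Its axis runs roughly along the rack's x, its middle some 32 mm before the place's centre: the front half stands out before the grey tins.
- tray: Fixed steel tray, open on top, 200 mm along its x by 180 mm along its y, 25 mm high, walls 4 mm, floor up to 4 mm thick. Origin under its centre on the bench. It lies on the left or the right of the bench.
- row_tin_a: Grey sample tin standing in the row, to be left alone: 54 mm diameter, 110 mm tall, about 0.45 kg; origin at the centre of its underside, z along its axis.
- row_tin_b: Grey sample tin standing in the row, to be left alone: 54 mm diameter, 110 mm tall, about 0.45 kg; origin at the centre of its underside, z along its axis.
- row_tin_c: Grey sample tin standing in the row, to be left alone: 54 mm diameter, 110 mm tall, about 0.45 kg; origin at the centre of its underside, z along its axis.

How it is judged:
By the outcome, as a careful person would: the job done as asked, in the order asked, and still so for the second after the job is handed in, with the robot touching nothing.
It also fails if it takes over 72 s, if anything falls off the work surface, if the arm or the gripper's body presses on something with over 40 N, if the wrist force passes 120 N, or if a joint passes its speed limit or range.

## Working session

There is one attempt and no reset: what is moved stays moved. The work goes in short steps, Python scripts to look and compute and a shell command to move; the robot and the scene stay as the last step left them, time stands still between calls to the robot, and variables do not carry over. Pictures are saved under pics/ and viewed, at most 10 in all, crops included, and the job is handed in when it is done.

```bash
mkdir -p pics; python3 - <<'E'
from plant import manip
import cv2,pickle,numpy as np
F={}
for n in("top","scene"):
    f=manip.grab_frame(n);F[n]=f;cv2.imwrite(f"pics/{n}0.png",f["img"][:,:,::-1])
    print(n,f["fx"],f["fy"],f["cx"],f["cy"],f["eye"],np.round(f["rotation"],4).tolist())
pickle.dump(F,open("f0.pkl","wb"))
s=manip.state();print(s)
E
```

```text
top 403.82522177833846 403.82522177833846 278.0902215033381 211.47921265788435 [ 0.47074713 -0.0015205   0.99708542] [0.0549, -0.6977, 0.712, -0.0561]
scene 406.3287308695923 406.3287308695923 284.89517243287696 201.73331817115368 [1.00244571 0.67777931 0.95550847] [-0.1069, 0.2594, 0.8889, -0.3622]
{'time': 0.1, 'joint_pos': array([-1.41601425e+00,  5.33119759e-02,  1.61411788e+00,  2.38473163e-05,
        1.47603301e+00, -1.18975948e-01]), 'joint_vel': array([-0.00049054, -0.0008266 , -0.00386046,  0.00023166, -0.00089135,
        0.00099173]), 'joint_efforts': array([ 6.15610952e-04, -3.94907355e+01, -3.71362817e+01, -1.20818640e-04,
        3.95176045e-03, -1.57546697e-05]), 'tool_pos': array([ 0.16890474, -0.60116758,  0.23019605]), 'tool_rot': array([-9.35172178e-04,  9.90646407e-01,  1.36450802e-01, -4.87323604e-06]), 'contact_force': array([-0.81747287,  0.87818557,  0.06979923]), 'ft_torque': array([0.02128852, 0.02496161, 0.03322303]), 'grasp_force': 0.0, 'gripper_width': 1.0023781698998528}
```

View pics/top0.png

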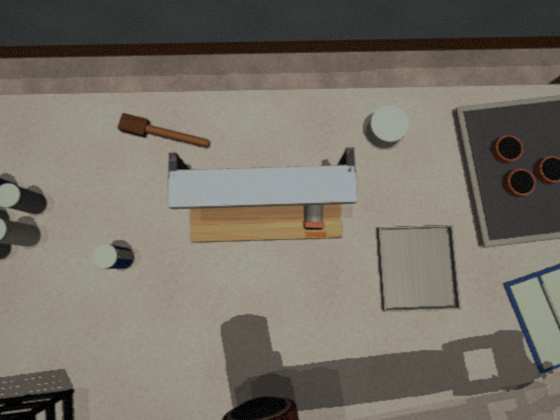

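View pics/scene0.png

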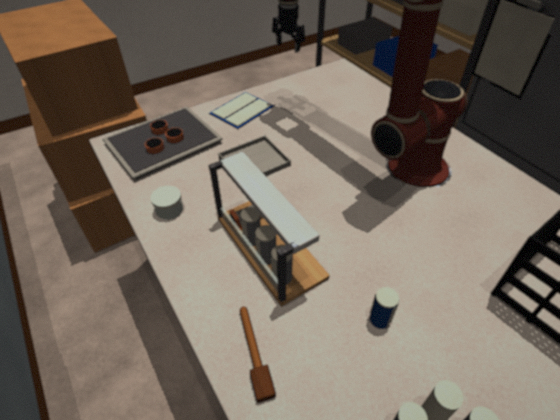

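The top view shows the rack at (170–355, 150–240) with the sleeve at (314,215). The tray is at (418,268) on the right and the blue tin's lid at (105,257). The scene view agrees. I'll enlarge the rack to measure it.

```bash
cat > h.py <<'E'
import numpy as np,cv2,pickle
from scipy.spatial.transform import Rotation as R
def rot(q): return R.from_quat(q,scalar_first=True).as_matrix()
def back(f,uv,z):
    Rm=rot(f["rotation"]) if np.size(f["rotation"])==4 else np.array(f["rotation"])
    d=Rm@np.array([(uv[0]-f["cx"])/f["fx"],(uv[1]-f["cy"])/f["fy"],1]); e=np.array(f["eye"])
    return e+d*(z-e[2])/d[2]
def proj(f,p):
    Rm=rot(f["rotation"]); c=Rm.T@(np.array(p)-f["eye"]); return np.array([f["fx"]*c[0]/c[2]+f["cx"],f["fy"]*c[1]/c[2]+f["cy"]])
E
python3 - <<'E'
from h import *
F=pickle.load(open("f0.pkl","rb"));f=F["top"]
im=f["img"][:,:,::-1]
c=cv2.resize(im[140:255,160:360],None,fx=4,fy=4,interpolation=cv2.INTER_CUBIC)
t=cv2.resize(im[215:320,365:470],None,fx=3,fy=3,interpolation=cv2.INTER_CUBIC)
b=cv2.resize(im[235:280,85:140],None,fx=5,fy=5,interpolation=cv2.INTER_CUBIC)
cv2.imwrite("pics/rack.png",c)
w=np.zeros((320,600,3),np.uint8);w[:315,:315]=t;w[:225,320:595]=b;cv2.imwrite("pics/tt.png",w)
for n,uv,z in [("bl",(190,241),.02),("br",(342,237),.02),("barl",(170,207),.225),("barr",(355,203),.225),("tin",(105,257),.11),("tr",(418,268),.025)]: print(n,back(f,uv,z))
E
```

```text
bl [0.55755021 0.2100012  0.02      ]
br [ 0.55979538 -0.1584604   0.02      ]
barl [0.60614626 0.20531243 0.225     ]
barr [ 0.60675348 -0.15376011  0.225     ]
tin [0.51830979 0.37571599 0.11      ]
tr [ 0.48162263 -0.33550123  0.025     ]
```

View pics/rack.png

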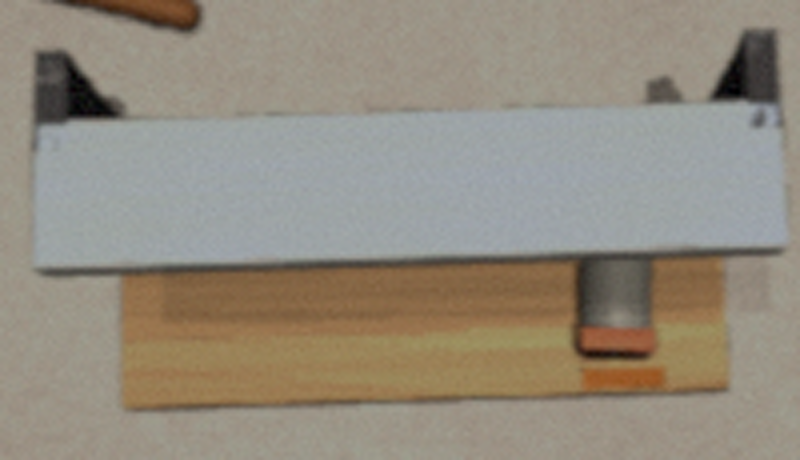

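View pics/tt.png

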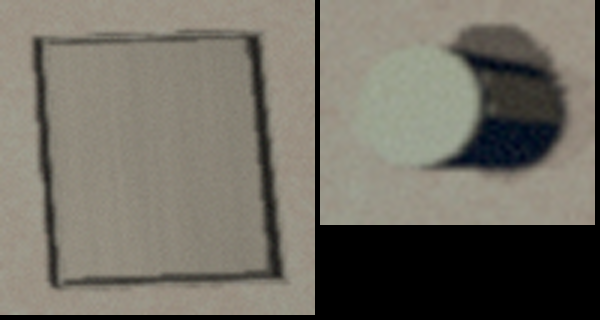

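The rack crop gives clear corners. The board front runs (124,409)–(728,389), the bar front top edge (36,265)–(786,247), and the collar top spans x 579–655, y 328–352. The second crop shows the tray corners and the lid circle.

```bash
python3 - <<'E'
from h import *
from scipy.optimize import least_squares
f=pickle.load(open("f0.pkl","rb"))["top"]
c=lambda x,y,s,u0,v0:np.array([(x+.5)/s-.5+u0,(y+.5)/s-.5+v0])
rk=lambda x,y:c(x,y,4,160,140)
obs=[((-.115,.185,.02),rk(124,409)),((-.115,-.185,.02),rk(728,389)),((-.065,.185,.225),rk(36,265)),((-.065,-.185,.225),rk(786,247)),((.010,.185,.225),rk(38,122)),((.010,-.185,.225),rk(778,102))]
def T(p,q): a=p[2];return np.array([p[0]+np.cos(a)*q[0]-np.sin(a)*q[1],p[1]+np.sin(a)*q[0]+np.cos(a)*q[1],q[2]])
def fit(obs,p0):
    r=least_squares(lambda p:np.concatenate([proj(f,T(p,q))-uv for q,uv in obs]),p0);return r.x,np.round(r.fun,2)
p,res=fit(obs,[.67,.02,0]);print("rack",p,res)
def inv(w):
    a=p[2];d=np.array(w[:2])-p[:2];return np.array([np.cos(a)*d[0]+np.sin(a)*d[1],-np.sin(a)*d[0]+np.cos(a)*d[1]])
for n,xy,z in[("collar rear top",(617,328),.064),("front top",(617,351),.064),("tube top vis",(615,268),.064),("strip",(623,378),.02)]:
    w=back(f,rk(*xy),z);print(n,w,inv(w))
tr=lambda x,y:c(x,y,3,365,215)
P=[back(f,tr(*q),.025) for q in[(35,38),(258,35),(282,278),(53,286)]];print("tray",P,np.mean(P,0))
w=back(f,c(417-320,105,5,85,235),.11);print("tin",w,inv(w))
np.save("rack.npy",p)
E
```

```text
rack [0.67283167 0.0263568  0.00752222] [-0.83 -0.41  0.82  0.35 -1.49  1.03  1.57  0.32 -1.41 -0.77  1.34 -0.83]
collar rear top [ 0.59300231 -0.08748629  0.064     ] [-0.08068344 -0.11323939]
front top [ 0.57952702 -0.08702601  0.064     ] [-0.09415489 -0.11267775]
tube top vis [ 0.62846585 -0.08752509  0.064     ] [-0.0452212  -0.11354494]
strip [ 0.56809859 -0.0941366   0.02      ] [-0.10563649 -0.11970218]
tray [array([ 0.58111013, -0.24186184,  0.025     ]), array([ 0.5798967 , -0.42209671,  0.025     ]), array([ 0.38829014, -0.42419085,  0.025     ]), array([ 0.38582637, -0.24454902,  0.025     ])] [ 0.48378084 -0.3331746   0.025     ]
tin [0.52140208 0.37804419 0.11      ] [-0.14877986  0.35281651]
```

```bash
P="python3 -m pendant"
$P '[[1,[1,-0.88,0],-0.415],[1,[1,-0.88,0],-0.415],[1,[1,-0.88,0],-0.415],[1,[1,-0.88,0],-0.415],[1,[1,-0.88,0],-0.415],[1,[1,-0.88,0],-0.415],[1,[1,-0.88,0],-0.415],[1,[1,-0.88,0],-0.415],[1,[1,-0.88,0],-0.415]]'
$P '[[1,[0.8,0.5,0],0],[1,[0.8,0.5,0],0],[1,[0.8,0.5,0],0]]' >/dev/null
$P '[[1,[0.8,0.5,0],0],[1,[0.8,0.5,0],0],[1,[0.8,0.5,0],0]]' >/dev/null
$P '[[1,[0.8,0.5,0],0],[1,[0.8,0.5,0],0],[1,[0.8,0.5,0],0]]' >/dev/null
$P '[[1,[0.78,0.5,0],0],[1,[0.78,0.5,0],0],[1,[0.78,0.5,0],0],[1,[0.78,0.5,0],0]]'
python3 - <<'E'
from h import *
from plant import manip
s=manip.state();w=manip.grab_frame("wrist");w["state"]=s;pickle.dump(w,open("w1.pkl","wb"))
print(np.round(w["tool_from_camera"],4).tolist(),w["fx"],w["cx"],w["cy"],s["tool_pos"],s["tool_rot"])
cv2.imwrite("pics/w1.png",w["img"][:,:,::-1])
E
```

```text
time: 1.0
tool_pos: [0.2559, -0.4672, 0.2307]
tool_rot: [-0.0, 0.703, 0.711, 0.0]
contact_force: [-0.6, -0.3, 0.0]
gripper_width: 1.002
grasp_force: 0.0
time: 2.3
tool_pos: [0.4937, -0.084, 0.2309]
tool_rot: [-0.0, 0.704, 0.71, -0.001]
contact_force: [0.0, -0.8, 0.0]
gripper_width: 0.998
grasp_force: 0.0
[[-0.0009, -0.9561, -0.2932, 0.0753], [1.0, -0.0011, 0.0002, -0.0001], [-0.0005, -0.2932, 0.9561, -0.143], [0.0, 0.0, 0.0, 1.0]] 327.460012973547 283.34692691497656 211.76099839391782 [ 0.49373521 -0.08395533  0.23091738] [-2.01335008e-04  7.03831953e-01  7.10366275e-01 -5.45367497e-04]
```

View pics/w1.png

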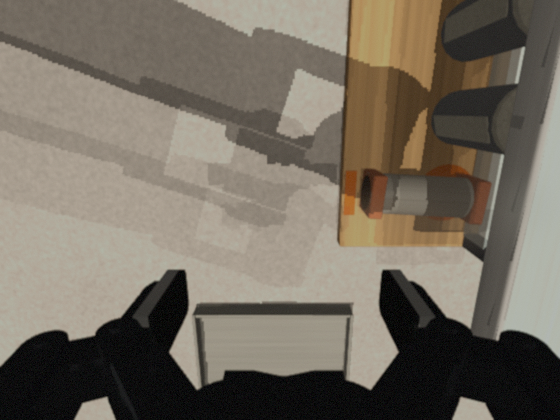

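The wrist view shows the sleeve clearly. The front collar is at (362–385,171–217), the rear collar at (470–490,178–222), the board corner at (340,246), and the strip at (344–356,171–214).

```bash
cat >> h.py <<'E'
def wback(w,uv,z):
    s=w["state"];M=np.array(w["tool_from_camera"]);Rt=rot(s["tool_rot"])
    d=Rt@M[:3,:3]@np.array([(uv[0]-w["cx"])/w["fx"],(uv[1]-w["cy"])/w["fy"],1]);e=s["tool_pos"]+Rt@M[:3,3]
    return e+d*(z-e[2])/d[2]
def rinv(w):
    p=np.load("rack.npy");a=p[2];d=np.array(w[:2])-p[:2];return 1e3*np.array([np.cos(a)*d[0]+np.sin(a)*d[1],-np.sin(a)*d[0]+np.cos(a)*d[1]])
E
python3 - <<'E'
from h import *
w=pickle.load(open("w1.pkl","rb"))
c=w["img"][130:300,330:560,::-1];cv2.imwrite("pics/w1c.png",cv2.resize(c,None,fx=3.4,fy=3.4,interpolation=cv2.INTER_CUBIC))
for n,uv,z in[("corner",(340,246),.02),("front edge far",(349,20),.02),("strip",(350,192.5),.02),("front collar top mid-rear",(384,194),.064),("rear collar front top",(470,199),.064),("bar lower edge",(490,330),.2),("bar",(540,72),.2)]:
    b=wback(w,uv,z);print(n,np.round(b,4),np.round(rinv(b),1))
E
```

```text
corner [ 0.5603 -0.1586  0.02  ] [-113.9 -184.1]
front edge far [0.5551 0.0754 0.02  ] [-117.3   50. ]
strip [ 0.5676 -0.0943  0.02  ] [-106.1 -119.9]
front collar top mid-rear [ 0.5916 -0.0849  0.064 ] [ -82.1 -110.6]
rear collar front top [ 0.6761 -0.0892  0.064 ] [   2.4 -115.6]
bar lower edge [ 0.6231 -0.1381  0.2   ] [ -50.9 -164.1]
bar [0.6188 0.0108 0.2   ] [-54.1 -15.1]
```

View pics/w1c.png

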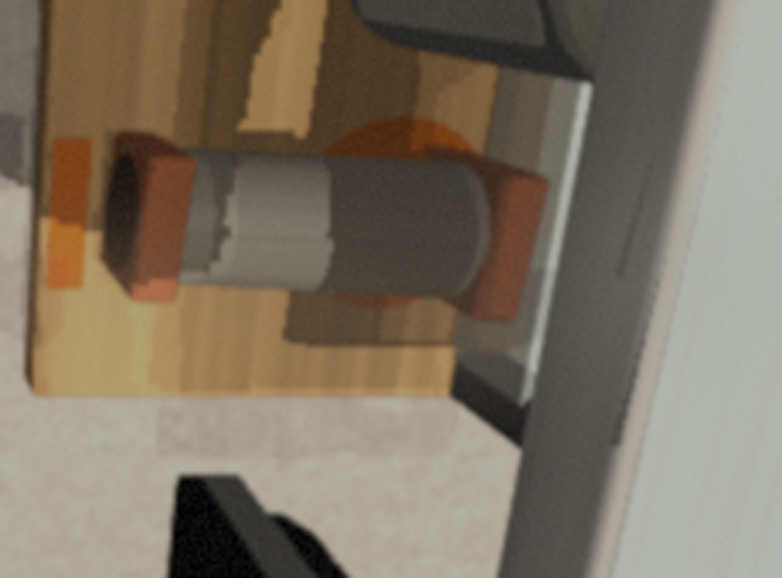

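```bash
python3 - <<'E'
from h import *
w=pickle.load(open("w1.pkl","rb"))
g=lambda x,y:((x+.5)/3.4-.5+330,(y+.5)/3.4-.5+130)
for n,xy,z in[("bar lo R",(500,570),.2),("bar lo L",(597,90),.2),("bar up R",(597,570),.225),("bar up L",(715,5),.225),("kerb R",(523,403),.06),("kerb L",(590,85),.06),("board R",(32,393),.02),("board L",(44,0),.02),("fc front",(140,225),.064),("fc rear",(187,228),.064),("rc rear",(532,250),.064),("fcL",(197,155),.064),("fcR",(178,300),.064),("rcL",(548,180),.064),("rcR",(517,320),.064)]:
    b=wback(w,g(*xy),z);print(n,np.round(b,4),np.round(rinv(b),1))
E
```

```text
bar lo R [ 0.6106 -0.115   0.2   ] [ -63.3 -140.9]
bar lo L [ 0.6103 -0.0303  0.2   ] [-63.  -56.2]
bar up R [ 0.6085 -0.0996  0.225 ] [ -65.3 -125.5]
bar up L [ 0.6065 -0.0161  0.225 ] [-66.7 -41.9]
kerb R [ 0.7017 -0.1428  0.06  ] [  27.6 -169.3]
kerb L [ 0.7024 -0.0464  0.06  ] [ 29. -73.]
board R [ 0.5592 -0.1576  0.02  ] [-115.  -183.1]
board L [ 0.5552 -0.0266  0.02  ] [-118.   -52.1]
fc front [ 0.5789 -0.0868  0.064 ] [ -94.8 -112.4]
fc rear [ 0.5925 -0.0876  0.064 ] [ -81.2 -113.3]
rc rear [ 0.6927 -0.0933  0.064 ] [  19.  -119.8]
fcL [ 0.5932 -0.0664  0.064 ] [-80.4 -92.1]
fcR [ 0.592  -0.1093  0.064 ] [ -81.9 -135.1]
rcL [ 0.6933 -0.0727  0.064 ] [ 19.7 -99.2]
rcR [ 0.6924 -0.1147  0.064 ] [  18.5 -141.2]
```

```bash
P="python3 -m pendant"
$P '[[1,[0,0,0.4],0],[1,[0,0,0.8],0],[1,[0,0,1],0],[1,[0,0,1],0]]' >/dev/null
$P '[[1,[-0.045,0,0.39],0],[1,[-0.045,0,0.39],0]]'
$P '[[1,[0,0.2,0],0],[1,[0,0.4,0],0],[1,[0,0.573,0],0],[1,[0,0.573,0],0],[1,[0,0.573,0],0]]'
$P '[[1,[0,0,0.04],0],[1,[0,0,0.06],0],[1,[0,0,0.08],0],[1,[0,0,0.08],0]]'
```

```text
time: 2.95
tool_pos: [0.4902, -0.0905, 0.0611]
tool_rot: [-0.003, 0.706, 0.709, -0.002]
contact_force: [-1.1, 0.3, -1.2]
gripper_width: 1.003
grasp_force: 0.0
time: 3.45
tool_pos: [0.563, -0.0902, 0.0667]
tool_rot: [0.001, 0.705, 0.709, 0.0]
contact_force: [0.1, 0.3, 0.2]
gripper_width: 1.0
grasp_force: 0.0
time: 3.85
tool_pos: [0.5613, -0.0891, 0.0542]
tool_rot: [-0.001, 0.705, 0.709, -0.0]
contact_force: [0.2, -1.0, 0.2]
gripper_width: 1.002
grasp_force: 0.0
```

```bash
P="python3 -m pendant"
$P '[[1,[0,0,0.02],0],[1,[0,0,0.03],0],[1,[0,0,0.03],0]]' | grep -E "pos|force"
$P '[[1,[0,0,0.01],0],[1,[0,0,0.02],0],[1,[0,0,0.02],0]]'| grep -E "pos|force"
```

```text
tool_pos: [0.562, -0.0892, 0.051]
contact_force: [-0.1, 0.6, 0.3]
grasp_force: 0.0
tool_pos: [0.5625, -0.0894, 0.0497]
contact_force: [-2.7, 0.2, 4.0]
grasp_force: 2.2
```

```bash
P="python3 -m pendant"
$P '[[1,[0,0,0.012],0],[1,[0,0,0.012],0]]' | grep -E "pos|force"
$P '[[1,[0,-0.03,0.012],0],[1,[0,-0.07,0.012],0],[1,[0,-0.11,0.012],0],[1,[0,-0.15,0.012],0],[1,[0,-0.2,0.012],0],[1,[0,-0.2,0.012],0]]'
python3 - <<'E'
from h import *
from plant import manip
f=manip.grab_frame("top");s=manip.state();w=manip.grab_frame("wrist");w["state"]=s;pickle.dump((f,w),open("w2.pkl","wb"))
cv2.imwrite("pics/w2.png",w["img"][:,:,::-1])
E
```

```text
tool_pos: [0.5626, -0.0894, 0.0495]
contact_force: [-8.0, 0.1, 12.0]
grasp_force: 6.0
time: 5.25
tool_pos: [0.5417, -0.0903, 0.0492]
tool_rot: [0.004, 0.705, 0.709, 0.003]
contact_force: [2.8, -0.6, 6.2]
gripper_width: 0.996
grasp_force: 3.9
```

View pics/w2.png

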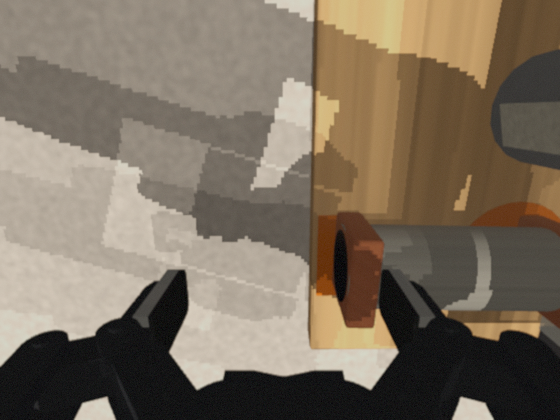

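The finger sits just behind the front collar, whose rear edge is near (383,275), and the sleeve has started to come out. I'll keep pulling.

```bash
P="python3 -m pendant"
python3 -c "
from h import *
f,w=pickle.load(open('w2.pkl','rb'))
for uv in[(383,240),(378,325)]:print(wback(w,uv,.064))"
$P '[[1,[0,-0.05,0],0],[1,[0,-0.1,0],0],[1,[0,-0.15,0],0],[1,[0,-0.2,0],0],[1,[0,-0.25,0],0],[1,[0,-0.25,0],0]]'
python3 - <<'E'
from h import *
from plant import manip
s=manip.state();w=manip.grab_frame("wrist");w["state"]=s;pickle.dump(w,open("w3.pkl","wb"))
cv2.imwrite("pics/w3.png",w["img"][:,:,::-1])
E
```

```text
[ 0.58335022 -0.0666268   0.064     ]
[ 0.58506257 -0.10862855  0.064     ]
time: 5.95
tool_pos: [0.5139, -0.091, 0.0516]
tool_rot: [0.006, 0.705, 0.709, 0.004]
contact_force: [3.5, 1.5, 13.2]
gripper_width: 1.0
grasp_force: 6.6
```

View pics/w3.png

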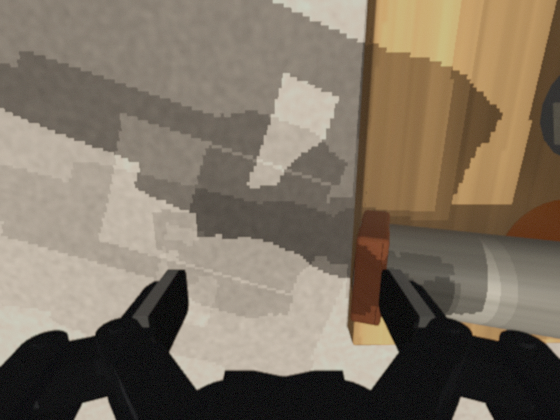

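The sleeve is about 35 mm out, with the finger at the collar's rear top edge near (388,260). One more pull.

```bash
P="python3 -m pendant"
$P '[[1,[0,-0.05,0],0],[1,[0,-0.1,0],0],[1,[0,-0.15,0],0],[1,[0,-0.2,0],0],[1,[0,-0.2,0],0]]'
$P '[[1,[0,0,-0.2],0],[1,[0,0,-0.2],0],[1,[0,0,-0.2],0]]' | grep pos
python3 - <<'E'
from h import *
from plant import manip
s=manip.state();w=manip.grab_frame("wrist");w["state"]=s;f=manip.grab_frame("top");pickle.dump((f,w),open("w4.pkl","wb"))
hsv=cv2.cvtColor(f["img"],cv2.COLOR_RGB2HSV)
wi=w["img"];h2=cv2.cvtColor(wi,cv2.COLOR_RGB2HSV)
m=((h2[...,0]<9)&(h2[...,1]>110)&(h2[...,2]>50)).astype(np.uint8)
n,_,st,c=cv2.connectedComponentsWithStats(m);print([(st[i],c[i]) for i in range(1,n) if st[i][4]>80])
cv2.imwrite("pics/w4.png",np.hstack([wi[150:400,250:560],f["img"][150:400,250:450]])[:,:,::-1])
E
```

```text
time: 6.5
tool_pos: [0.4826, -0.0895, 0.045]
tool_rot: [-0.001, 0.705, 0.709, -0.001]
contact_force: [0.4, 1.0, 0.3]
gripper_width: 1.003
grasp_force: 0.0
tool_pos: [0.4842, -0.0899, 0.0697]
[]
```

View pics/w4.png

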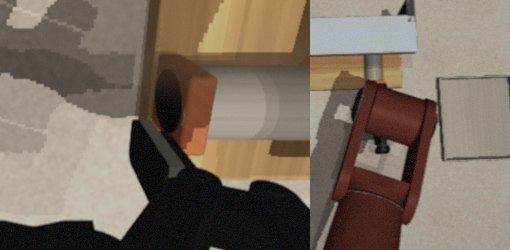

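The finger slipped off. The collar top's rear edge is at about (467,225)–(455,303) in the full wrist image. I'll work from numbers from here.

```bash
python3 - <<'E'
from h import *
f,w=pickle.load(open("w4.pkl","rb"))
print(w["state"]["tool_pos"])
for uv in[(467,225),(455,303),(440,205),(443,305)]:print(np.round(wback(w,uv,.064),4))
h=cv2.cvtColor(w["img"],cv2.COLOR_RGB2HSV)
for p in[(450,250),(450,230),(445,280),(420,250),(500,250),(420,170)]:print(p,h[p[1],p[0]])
E
```

```text
[ 0.4842252  -0.08985188  0.06971714]
[ 0.5724 -0.0663  0.064 ]
[ 0.5734 -0.1092  0.064 ]
[ 0.5579 -0.0564  0.064 ]
[ 0.5674 -0.1105  0.064 ]
(450, 250) [ 11 157 122]
(450, 230) [ 11 158 121]
(445, 280) [ 11 154 190]
(420, 250) [  4 137  13]
(500, 250) [ 20  36 158]
(420, 170) [ 15 123 135]
```

```bash
P="python3 -m pendant"
$P '[[1,[0,0,0],-0.475],[1,[0,0,0],-0.475],[1,[0,0,0],-0.475],[1,[0,0,0],-0.475],[1,[0,0,0],-0.475],[1,[0,0,0],-0.475],[1,[0,0,0],-0.475],[1,[0,0,0],-0.475],[1,[0,0,0],-0.475],[1,[0,0,0],-0.475]]'
python3 - <<'E'
from h import *
from plant import manip
s=manip.state();Rt=rot(s["tool_rot"]);print(np.arctan2(Rt[1,0],Rt[0,0]),Rt.T@(np.array([.562,-.0885,.027])-s["tool_pos"])/.12)
E
```

```text
time: 7.9
tool_pos: [0.4834, -0.0895, 0.0687]
tool_rot: [-0.001, 0.033, 0.999, 0.0]
contact_force: [0.0, 0.2, 0.0]
gripper_width: 1.003
grasp_force: 0.0
3.075831987891244 [-0.65391226  0.05152177  0.3457077 ]
```

```bash
P="python3 -m pendant"
$P '[[1,[-0.1,0.05,0.3],0.01],[1,[-0.3,0.05,0.346],0.01],[1,[-0.5,0.05,0.346],0.01],[1,[-0.65,0.05,0.346],0.01],[1,[-0.65,0.05,0.346],0.01],[1,[-0.65,0.05,0.346],0.01]]'
$P '[[0.3,[0,0,0],0],[0.3,[0,0,0],0],[0.3,[0,0,0],0],[0.3,[0,0,0],0],[0.3,[0,0,0],0],[0.3,[0,0,0],0]]'
```

```text
time: 8.5
tool_pos: [0.5614, -0.0892, 0.0273]
tool_rot: [-0.001, 0.051, 0.999, 0.0]
contact_force: [-0.8, 0.7, 0.2]
gripper_width: 1.0
grasp_force: 0.0
time: 9.1
tool_pos: [0.5621, -0.0894, 0.0288]
tool_rot: [-0.0, 0.052, 0.999, 0.0]
contact_force: [-3.6, 0.4, 4.5]
gripper_width: 0.511
grasp_force: 61.5
```

```bash
P="python3 -m pendant"
$P '[[0.3,[0.08,-0.008,0],0],[0.3,[0.16,-0.016,0],0],[0.3,[0.24,-0.024,0],0],[0.3,[0.32,-0.032,0],0],[0.3,[0.373,-0.038,0],0],[0.3,[0.373,-0.038,0],0],[0.3,[0.373,-0.038,0],0]]'
$P '[[1,[0,0,0],0],[1,[0,0,0],0],[1,[0,0,0],0],[1,[0,0,0],0],[1,[0,0,0],0]]'
python3 - <<'E'
from h import *
from plant import manip
s=manip.state();Rt=rot(s["tool_rot"]);w=manip.grab_frame("wrist");w["state"]=s
print(Rt.T@(np.array([.562,s["tool_pos"][1],.027])-s["tool_pos"])/.12)
h=cv2.cvtColor(w["img"],cv2.COLOR_RGB2HSV)
m=((abs(h[...,0].astype(int)-10)<=2)&(h[...,1]>140)&(h[...,2]>60)).astype(np.uint8)
n,l,st,c=cv2.connectedComponentsWithStats(m)
for i in range(1,n):
    if st[i][4]>100:
        print(st[i],c[i],np.round(wback(w,c[i],.064),4))
E
```

```text
time: 9.8
tool_pos: [0.5166, -0.0893, 0.0284]
tool_rot: [-0.001, 0.052, 0.999, 0.0]
contact_force: [-2.2, -0.0, 0.9]
gripper_width: 0.507
grasp_force: 61.6
time: 10.3
tool_pos: [0.5175, -0.0894, 0.0285]
tool_rot: [0.0, 0.052, 0.999, -0.0]
contact_force: [-1.0, -0.8, -0.2]
gripper_width: 1.001
grasp_force: 0.0
[-0.36862969  0.03814318  0.01235507]
[ 228  281  112   59 3781] [283.3758265  316.75985189] [ 0.5175 -0.0889  0.064 ]
```

```bash
P="python3 -m pendant"
$P '[[1,[-0.2,0,0],0],[1,[-0.372,0.0,0],0],[1,[-0.372,0.0,0],0],[1,[-0.372,0.0,0],0]]' | grep pos
$P '[[0.3,[0,0,0],0],[0.3,[0,0,0],0],[0.3,[0,0,0],0],[0.3,[0,0,0],0],[0.3,[0,0,0],0],[0.3,[0,0,0],0]]'
$P '[[0.3,[0,0,-0.05],0],[0.3,[0,0,-0.1],0],[0.3,[0,0,-0.1],0]]'
```

```text
tool_pos: [0.5615, -0.0939, 0.0283]
time: 11.35
tool_pos: [0.5618, -0.094, 0.0291]
tool_rot: [-0.0, 0.052, 0.999, -0.0]
contact_force: [-2.7, 1.0, 5.8]
gripper_width: 0.479
grasp_force: 58.3
time: 11.65
tool_pos: [0.5621, -0.0941, 0.041]
tool_rot: [0.001, 0.052, 0.999, -0.0]
contact_force: [0.1, -1.1, -3.1]
gripper_width: 0.478
grasp_force: 58.7
```

```bash
P="python3 -m pendant"
$P '[[0.3,[0.2,-0.02,0],0],[0.3,[0.45,-0.045,-0.1],0],[0.3,[0.65,-0.065,-0.5],0],[0.3,[0.65,-0.065,-0.5],0],[0.3,[0.65,-0.065,-0.5],0]]'|grep pos
$P '[[0.3,[-0.03,-0.3,0],0],[0.3,[-0.07,-0.65,0],0],[0.3,[-0.1,-0.99,0],0],[0.3,[-0.1,-0.99,0],0]]'|grep pos
$P '[[0.3,[-0.03,-0.3,0],0],[0.3,[-0.07,-0.65,0],0],[0.3,[-0.1,-0.99,0],0],[0.3,[-0.1,-0.99,0],0],[0.3,[-0.1,-0.99,0],0]]'
python3 -c "
from plant import manip;import cv2
w=manip.grab_frame('wrist');cv2.imwrite('pics/w5.png',w['img'][:,:,::-1])"
```

```text
tool_pos: [0.4843, -0.0941, 0.102]
tool_pos: [0.4828, -0.2168, 0.0988]
time: 13.05
tool_pos: [0.4823, -0.332, 0.0983]
tool_rot: [-0.001, 0.052, 0.999, 0.001]
contact_force: [-0.6, 0.3, -3.2]
gripper_width: 0.48
grasp_force: 60.1
```

```bash
P="python3 -m pendant"
$P '[[0.3,[0,0,0.25],0],[0.3,[0,0,0.45],0],[0.3,[0,0,0.55],0],[0.3,[0,0,0.62],0],[0.3,[0,0,0.62],0],[0.3,[0,0,0.62],0]]'|grep -E "pos|contact"
$P '[[0.3,[0,0,0.02],0],[0.3,[0,0,0.04],0],[0.3,[0,0,0.05],0],[0.3,[0,0,0.05],0]]'|grep -E "pos|contact"
```

```text
tool_pos: [0.4835, -0.3326, 0.027]
contact_force: [0.0, 0.2, -2.4]
tool_pos: [0.4827, -0.3325, 0.0201]
contact_force: [-0.6, -0.3, -3.7]
```

```bash
P="python3 -m pendant"
$P '[[0.3,[0,0,0.01],0],[0.3,[0,0,0.02],0],[0.3,[0,0,0.03],0],[0.3,[0,0,0.04],0],[0.3,[0,0,0.04],0]]'|grep -E "pos|contact"
$P '[[0.3,[0,0,0.005],0],[0.3,[0,0,0.01],0],[0.3,[0,0,0.015],0],[0.3,[0,0,0.015],0]]'|grep -E "pos|contact"
```

```text
tool_pos: [0.4827, -0.3324, 0.0151]
contact_force: [0.6, -0.7, -2.6]
tool_pos: [0.4832, -0.3326, 0.0144]
contact_force: [-2.6, 2.5, 4.9]
```

```bash
P="python3 -m pendant"
$P '[[0.6,[0,0,0],0],[0.8,[0,0,0],0],[1,[0,0,0],0],[1,[0,0,0],0],[1,[0,0,0],0]]'|grep -E "pos|contact"
$P '[[1,[0,0,-0.4],0],[1,[0,0,-0.8],0],[1,[0,0,-1],0],[1,[0,0,-1],0],[1,[0,0,-1],0]]'
python3 - <<'E'
from h import *
from plant import manip
s=manip.state();w=manip.grab_frame("wrist");w["state"]=s;pickle.dump(w,open("w6.pkl","wb"))
Rt=rot(s["tool_rot"]);print("psi",np.arctan2(Rt[1,0],Rt[0,0]))
h=cv2.cvtColor(w["img"],cv2.COLOR_RGB2HSV)
m=((h[...,0]<=13)&(h[...,1]>120)&(h[...,2]>40)).astype(np.uint8)
n,l,st,c=cv2.connectedComponentsWithStats(m)
for i in range(1,n):
    if st[i][4]>100: print(st[i],c[i],np.round(wback(w,c[i],.048),4))
E
```

```text
tool_pos: [0.4828, -0.3325, 0.0134]
contact_force: [-0.5, -0.2, -0.4]
time: 16.0
tool_pos: [0.4829, -0.3326, 0.1337]
tool_rot: [0.0, 0.052, 0.999, -0.0]
contact_force: [0.2, 0.2, -0.9]
gripper_width: 1.0
grasp_force: 0.0
psi 3.038348040746797
[ 248  147   62   29 1277] [278.65622553 162.73218481] [ 0.4424 -0.3312  0.048 ]
[264 272  54  28 913] [290.92771084 289.26177437] [ 0.5425 -0.3324  0.048 ]
```

```bash
P="python3 -m pendant"
$P '[[1,[0,0.4,-0.3],-0.035],[1,[0,0.8,-0.3],-0.035],[1,[0,1,-0.3],-0.035]]'|grep pos
$P '[[1,[-0.02,0.4,0],0],[1,[-0.04,0.8,0],0],[1,[-0.04,0.99,0],0]]'|grep pos
$P '[[1,[-0.02,0.4,0],0],[1,[-0.04,0.8,0],0],[1,[-0.04,0.99,0],0]]'|grep pos
$P '[[1,[-0.02,0.4,0],0],[1,[-0.04,0.8,0],0],[1,[-0.04,0.99,0],0]]'|grep pos
$P '[[1,[-0.02,0.4,0],0],[1,[-0.04,0.8,0],0],[1,[-0.04,0.99,0],0]]'|grep pos
$P '[[1,[-0.02,0.4,0],0],[1,[-0.04,0.6,0],0],[1,[-0.04,0.6,0],0],[1,[-0.04,0.6,0],0]]'|grep pos
python3 - <<'E'
from h import *
from plant import manip
s=manip.state();w=manip.grab_frame("wrist");w["state"]=s;pickle.dump(w,open("w7.pkl","wb"))
Rt=rot(s["tool_rot"]);print("psi",np.arctan2(Rt[1,0],Rt[0,0]))
h=cv2.cvtColor(w["img"],cv2.COLOR_RGB2HSV)
m=((h[...,0]>100)&(h[...,0]<130)&(h[...,1]>120)).astype(np.uint8)
n,l,st,c=cv2.connectedComponentsWithStats(m)
for i in range(1,n):
    if st[i][4]>100: print("blue",st[i],c[i])
f=manip.grab_frame("top");g=cv2.cvtColor(w["img"],cv2.COLOR_RGB2GRAY)
print("circles",cv2.HoughCircles(cv2.medianBlur(g,5),cv2.HOUGH_GRADIENT,1,200,param1=80,param2=25,minRadius=45,maxRadius=110))
b=cv2.resize(w["img"],(560,420));cv2.imwrite("pics/w7.png",b[:,:,::-1])
E
```

```text
tool_pos: [0.4948, -0.2107, 0.1683]
tool_pos: [0.4976, -0.0908, 0.1666]
tool_pos: [0.5014, 0.0277, 0.1667]
tool_pos: [0.5054, 0.1463, 0.1668]
tool_pos: [0.5095, 0.2649, 0.1665]
tool_pos: [0.5143, 0.3338, 0.1668]
psi -3.1338611976911106
blue [303 173  41  56 724] [318.62016575 191.04558011]
circles [[[285.5 182.5  47.7]]]
```

```bash
python3 - <<'E'
from h import *
w=pickle.load(open("w7.pkl","rb"))
h=cv2.cvtColor(w["img"],cv2.COLOR_RGB2HSV)
for x in range(290,460,12): print(x,h[195,x],h[170,x])
g=cv2.cvtColor(w["img"],cv2.COLOR_RGB2GRAY)
b=cv2.medianBlur(g,5)[80:320,280:460]
for p2 in(15,25,35):
    print(cv2.HoughCircles(b,cv2.HOUGH_GRADIENT,1,100,param1=60,param2=p2,minRadius=38,maxRadius=55))
print(wback(w,(355,182),.11))
E
```

```text
290 [19 40 70] [18 47 82]
302 [120  70  44] [16 46 84]
314 [108 135  49] [16 40 83]
326 [111 105  51] [20 47 82]
338 [114  97  55] [19 42 84]
350 [109  61  46] [ 16  37 152]
362 [111  34  52] [ 17  38 155]
374 [ 26  26 167] [ 21  31 167]
386 [ 23  31 167] [ 22  27 167]
398 [ 18  34 167] [ 23  31 167]
410 [ 23  27 168] [ 24  29 169]
422 [ 19  34 166] [ 20  30 168]
434 [ 21  31 167] [ 25  26 168]
446 [ 23  30 168] [ 25  27 169]
458 [ 23  27 168] [ 21  30 168]
[[[ 72.5 167.5  46.3]]]
None
None
[0.48092514 0.37839869 0.11      ]
```

View pics/w7.png

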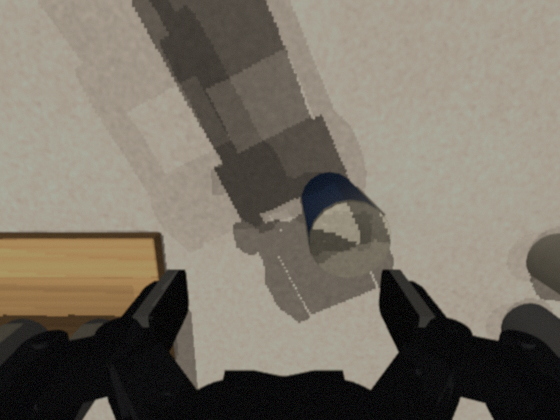

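The lid is at about (349,240), radius about 41 px.

```bash
python3 - <<'E'
from h import *
w=pickle.load(open("w7.pkl","rb"));s=w["state"]
t=wback(w,(349.5,240),.11);print(t)
Rt=rot(s["tool_rot"]);print(Rt.T@(np.array([t[0],t[1],.06])-s["tool_pos"])/.12)
E
```

```text
[0.51957661 0.37750746 0.11      ]
[-0.05056976  0.36601052  0.88932805]
```

```bash
P="python3 -m pendant"
$P '[[1,[-0.058,0.367,0],0],[1,[-0.058,0.367,0],0],[1,[-0.058,0.367,0],0]]'|grep pos
$P '[[1,[0,0,0.4],0],[1,[0,0,0.75],0],[1,[0,0,0.97],0],[1,[0,0,0.97],0],[1,[0,0,0.97],0]]'|grep -E "pos|contact"
$P '[[0.3,[0,0,0],0],[0.3,[0,0,0],0],[0.3,[0,0,0],0],[0.3,[0,0,0],0],[0.3,[0,0,0],0]]'
$P '[[0.3,[0,0,-0.2],0],[0.3,[0,0,-0.5],0],[0.3,[0,0,-0.5],0],[0.3,[0,0,-0.5],0]]'
```

```text
tool_pos: [0.5221, 0.3775, 0.169]
tool_pos: [0.5223, 0.3773, 0.0535]
contact_force: [0.5, -0.1, 0.5]
time: 19.35
tool_pos: [0.5238, 0.3786, 0.0562]
tool_rot: [0.002, -0.004, 1.0, 0.0]
contact_force: [-1.2, -2.9, 7.2]
gripper_width: 0.623
grasp_force: 57.1
time: 19.75
tool_pos: [0.5223, 0.3785, 0.1133]
tool_rot: [0.001, -0.003, 1.0, 0.0]
contact_force: [0.1, 0.1, -5.8]
gripper_width: 0.619
grasp_force: 59.6
```

```bash
P="python3 -m pendant"
$P '[[0.3,[0,-0.2,0],0],[0.3,[0.05,-0.5,0],0],[0.3,[0.05,-0.8,0],0],[0.3,[0.05,-0.985,0],0]]'|grep pos
$P '[[0.3,[0,-0.3,0],0],[0.3,[0,-0.6,0],0],[0.3,[0,-0.9,0],0],[0.3,[0,-0.985,0],0]]'|grep pos
$P '[[0.3,[0,-0.3,0],0],[0.3,[0,-0.6,0],0],[0.3,[0,-0.9,0],0],[0.3,[0,-0.985,0],0]]'|grep pos
$P '[[0.3,[0,-0.3,0],0],[0.3,[0,-0.6,0],0],[0.3,[0,-0.85,0],0],[0.3,[0,-0.985,0],0],[0.3,[0,-0.985,0],0],[0.3,[0,-0.985,0],0]]'
python3 - <<'E'
from h import *
from plant import manip
s=manip.state();Rt=rot(s["tool_rot"]);print(Rt.T@(np.array([.560,-.0945,.085])-s["tool_pos"])/.12)
E
```

```text
tool_pos: [0.5145, 0.2574, 0.1093]
tool_pos: [0.5156, 0.1388, 0.1098]
tool_pos: [0.5171, 0.0214, 0.1108]
time: 21.55
tool_pos: [0.5188, -0.0936, 0.112]
tool_rot: [-0.001, -0.003, 1.0, 0.001]
contact_force: [-0.2, 0.1, -5.1]
gripper_width: 0.621
grasp_force: 60.9
[-0.34368357 -0.01042422  0.22406771]
```

```bash
P="python3 -m pendant"
$P '[[0.3,[-0.15,-0.01,0.1],0],[0.3,[-0.3,-0.01,0.2],0],[0.3,[-0.344,-0.01,0.2],0],[0.3,[-0.344,-0.01,0.2],0]]'|grep -E "pos|contact"
$P '[[0.3,[-0.02,0,0],0],[0.3,[-0.03,0,0],0],[0.3,[-0.03,0,0],0]]'|grep -E "pos|contact"
$P '[[0.3,[-0.01,0,0],0],[0.3,[-0.02,0,0],0],[0.3,[-0.02,0,0],0]]'|grep -E "pos|contact"
```

```text
tool_pos: [0.5606, -0.0941, 0.0886]
contact_force: [0.4, 0.6, -4.5]
tool_pos: [0.5643, -0.0954, 0.0897]
contact_force: [0.1, 0.1, -5.2]
tool_pos: [0.5667, -0.0955, 0.0892]
contact_force: [-0.6, -0.2, -4.8]
```

```bash
P="python3 -m pendant"
$P '[[0.3,[-0.01,0.005,0.03],0],[0.3,[-0.01,0.005,0.06],0],[0.3,[-0.01,0.005,0.09],0],[0.3,[-0.01,0.005,0.09],0]]'|grep -E "pos|contact"
$P '[[0.3,[0,0,0.01],0],[0.3,[0,0,0.02],0],[0.3,[0,0,0.02],0]]'|grep -E "pos|contact"
$P '[[0.3,[0,0,0.01],0],[0.3,[0,0,0.01],0]]'|grep -E "pos|contact"
```

```text
tool_pos: [0.5671, -0.0946, 0.0772]
contact_force: [-0.1, -0.1, -5.8]
tool_pos: [0.568, -0.0949, 0.0763]
contact_force: [-0.9, -0.4, -2.3]
tool_pos: [0.5682, -0.0949, 0.0763]
contact_force: [-4.1, 0.6, 4.9]
```

```bash
P="python3 -m pendant"
$P '[[0.7,[0,0,0],0],[0.8,[0,0,0],0],[1,[0,0,0],0],[1,[0,0,0],0],[1,[0,0,0],0]]'|grep -E "pos|contact"
$P '[[1,[0.3,0,0],0],[1,[0.6,0,0],0],[1,[0.9,0,0],0],[1,[0.9,0,-0.4],0],[1,[0.9,0,-0.4],0],[1,[0.9,0,-0.4],0]]'
python3 - <<'E'
from h import *
from plant import manip
s=manip.state();w=manip.grab_frame("wrist");f=manip.grab_frame("scene");w["state"]=s;pickle.dump((f,w),open("w8.pkl","wb"))
h=cv2.cvtColor(f["img"],cv2.COLOR_RGB2HSV)
m=((h[...,0]>100)&(h[...,0]<130)&(h[...,1]>120)&(h[...,2]>25)).astype(np.uint8)
n,l,st,c=cv2.connectedComponentsWithStats(m)
for i in range(1,n):
    if st[i][4]>25: print("blue",st[i],c[i])
for x in(.60,.5665):print(proj(f,(x,-.0945,.02)),proj(f,(x,-.0945,.13)))
hw=cv2.cvtColor(w["img"],cv2.COLOR_RGB2HSV)
m=((hw[...,0]>100)&(hw[...,0]<130)&(hw[...,1]>120)).astype(np.uint8)
n,l,st,c=cv2.connectedComponentsWithStats(m)
for i in range(1,n):
    if st[i][4]>100: print("wblue",st[i],c[i])
E
```

```text
tool_pos: [0.5679, -0.0948, 0.0747]
contact_force: [-0.6, -0.7, 0.1]
time: 24.55
tool_pos: [0.4608, -0.096, 0.1244]
tool_rot: [0.002, -0.003, 1.0, -0.001]
contact_force: [1.3, 0.4, -0.9]
gripper_width: 0.996
grasp_force: 0.0
blue [390  50  46  29 384] [411.59635417  66.39583333]
[259.78715444 212.62626925] [258.21606844 187.21748065]
[268.93951281 208.4638301 ] [267.97991871 183.05045205]
wblue [ 247  298   71   81 4405] [282.29239501 339.22746879]
```

The tin stands upright on the board front. The bar keeps the gripper from pushing it fully home, so I'll borrow the sleeve as a push rod and put it back in the tray afterwards.

```bash
P="python3 -m pendant"
$P '[[1,[0,-0.4,-0.1],0],[1,[0,-0.8,-0.1],0],[1,[0,-0.983,-0.1],0]]'|grep pos
$P '[[1,[0,-0.4,0],0],[1,[0,-0.8,0],0],[1,[0,-0.983,0],0],[1,[0,-0.983,0],0],[1,[0,-0.983,0],0]]'|grep pos
python3 - <<'E'
from h import *
from plant import manip
s=manip.state();Rt=rot(s["tool_rot"]);w=manip.grab_frame("wrist");w["state"]=s
print(np.arctan2(Rt[1,0],Rt[0,0]),Rt.T@(np.array([.464,-.3315,.016])-s["tool_pos"])/.12)
h=cv2.cvtColor(w["img"],cv2.COLOR_RGB2HSV)
m=((h[...,0]<=13)&(h[...,1]>120)&(h[...,2]>40)).astype(np.uint8)
n,l,st,c=cv2.connectedComponentsWithStats(m)
for i in range(1,n):
    if st[i][4]>100: print(st[i],c[i],np.round(wback(w,c[i],.048),4))
E
```

```text
tool_pos: [0.4609, -0.2164, 0.1346]
tool_pos: [0.4612, -0.3312, 0.1334]
-3.1355161279492836 [-0.02514094 -0.00507827  0.97867553]
[ 252  175   61   29 1216] [281.43421053 192.45065789] [ 0.4419 -0.332   0.048 ]
[253 299  54  25 891] [279.73737374 313.91358025] [ 0.5425 -0.333   0.048 ]
```

```bash
P="python3 -m pendant"
$P '[[1,[-0.025,-0.005,0.4],0],[1,[-0.025,-0.005,0.75],0],[1,[-0.025,-0.005,0.92],0],[1,[-0.025,-0.005,0.975],0],[1,[-0.025,-0.005,0.975],0],[1,[-0.025,-0.005,0.975],0]]'|grep -E "pos|contact"
$P '[[0.3,[0,0,0],0],[0.3,[0,0,0],0],[0.3,[0,0,0],0],[0.3,[0,0,0],0],[0.3,[0,0,0],0],[0.3,[0,0,0],0]]'
$P '[[0.3,[0,0,-0.2],0],[0.3,[0,0,-0.5],0],[0.3,[0,0,-0.7],0],[0.3,[0,0,-0.7],0]]'
python3 - <<'E'
from h import *
from plant import manip
s=manip.state();Rt=rot(s["tool_rot"])
print(Rt.T@(np.array([.44,-.0945,s["tool_pos"][2]])-s["tool_pos"])/.12)
E
```

```text
tool_pos: [0.4656, -0.3323, 0.0194]
contact_force: [0.0, 0.2, -0.2]
time: 26.7
tool_pos: [0.4652, -0.3328, 0.0191]
tool_rot: [0.001, -0.003, 1.0, -0.001]
contact_force: [-1.4, 1.2, 5.6]
gripper_width: 0.461
grasp_force: 61.4
time: 27.1
tool_pos: [0.4662, -0.3337, 0.1054]
tool_rot: [0.003, -0.003, 1.0, -0.002]
contact_force: [0.4, -0.5, -2.2]
gripper_width: 0.464
grasp_force: 61.6
[ 0.20480679  1.99506218 -0.01079793]
```

```bash
P="python3 -m pendant"
$P '[[0.3,[0,0,0.3],0],[0.3,[0,0,0.5],0],[0.3,[0,0,0.6],0],[0.3,[0,0,0.66],0],[0.3,[0,0,0.68],0],[0.3,[0,0,0.69],0],[0.3,[0,0,0.7],0],[0.3,[0,0,0.7],0]]'|grep -E "pos|contact"
$P '[[0.6,[0,0,0],0],[0.8,[0,0,0],0],[1,[0,0,0.03],0],[1,[0,0,0.06],0],[1,[0,0,0.06],0],[1,[0,0,0.06],0]]'|grep -E "pos|contact"
$P '[[0.3,[0,0,0],0],[0.3,[0,0,0],0],[0.3,[0,0,0],0],[0.3,[0,0,0],0],[0.3,[0,0,0],0],[0.3,[0,0,0],0]]'
```

```text
tool_pos: [0.4651, -0.3327, 0.0192]
contact_force: [-2.4, 1.5, 3.9]
tool_pos: [0.4643, -0.3319, 0.0101]
contact_force: [-1.3, -1.2, -0.8]
time: 29.1
tool_pos: [0.4648, -0.3324, 0.0111]
tool_rot: [0.0, -0.003, 1.0, -0.0]
contact_force: [-0.4, -0.8, 2.6]
gripper_width: 0.469
grasp_force: 61.1
```

```bash
P="python3 -m pendant"
$P '[[0.3,[0,0,-0.2],0],[0.3,[0.05,0,-0.5],0],[0.3,[0.1,0.2,-0.7],0],[0.3,[0.2,0.5,-0.7],0],[0.3,[0.3,0.8,-0.7],0],[0.3,[0.3,0.995,-0.7],0],[0.3,[0.3,0.995,-0.7],0]]'|grep -E "pos|contact"
$P '[[0.3,[0,0.3,0],0],[0.3,[0,0.6,0],0],[0.3,[0,0.9,0],0],[0.3,[0,0.995,0],0],[0.3,[0,0.995,0],0],[0.3,[0,0.995,0],0]]'
python3 - <<'E'
from h import *
from plant import manip
s=manip.state();w=manip.grab_frame("wrist");w["state"]=s;pickle.dump(w,open("w9.pkl","wb"))
Rt=rot(s["tool_rot"]);print(Rt.T@(np.array([s["tool_pos"][0],-.0946,.042])-s["tool_pos"])/.12)
h=cv2.cvtColor(w["img"],cv2.COLOR_RGB2HSV)
for nm,m,z in(("red",(h[...,0]<=13)&(h[...,1]>120)&(h[...,2]>40),s["tool_pos"][2]+.037),("blue",(h[...,0]>100)&(h[...,0]<130)&(h[...,1]>120),.08)):
    n,l,st,c=cv2.connectedComponentsWithStats(m.astype(np.uint8))
    for i in range(1,n):
        if st[i][4]>100: print(nm,st[i],c[i],np.round(wback(w,c[i],z),4))
E
```

```text
tool_pos: [0.4259, -0.2095, 0.0925]
contact_force: [0.5, -0.7, -2.7]
time: 30.4
tool_pos: [0.4268, -0.0941, 0.0942]
tool_rot: [-0.0, -0.003, 1.0, -0.0]
contact_force: [-0.9, 0.1, -3.3]
gripper_width: 0.47
grasp_force: 61.9
[-1.77452900e-04 -3.88963134e-03  4.35401882e-01]
red [ 224  233  122   54 4639] [284.00495797 264.8497521 ] [ 0.4043 -0.0935  0.1312]
```

```bash
P="python3 -m pendant"
$P '[[0.3,[0,0,0.15],0],[0.3,[0,0,0.3],0],[0.3,[0,0,0.4],0],[0.3,[0,0,0.435],0],[0.3,[0,0,0.435],0]]'|grep -E "pos|contact"
$P '[[0.3,[-0.05,0,0],0],[0.3,[-0.1,0,0],0],[0.3,[-0.14,0,0],0],[0.3,[-0.18,0,0],0],[0.3,[-0.18,0,0],0]]'|grep -E "pos|contact"
$P '[[0.3,[-0.03,0,0],0],[0.3,[-0.06,0,0],0],[0.3,[-0.09,0,0],0],[0.3,[-0.12,0,0],0]]'|grep -E "pos|contact"
python3 - <<'E'
from h import *
from plant import manip
s=manip.state();w=manip.grab_frame("wrist");w["state"]=s
h=cv2.cvtColor(w["img"],cv2.COLOR_RGB2HSV)
for nm,m,z in(("red",(h[...,0]<=13)&(h[...,1]>120)&(h[...,2]>40),s["tool_pos"][2]+.037),("blue",(h[...,0]>100)&(h[...,0]<130)&(h[...,1]>120),.08),("cream",(h[...,2]>120)&(h[...,1]<60),.13)):
    n,l,st,c=cv2.connectedComponentsWithStats(m.astype(np.uint8))
    for i in range(1,n):
        if st[i][4]>200: print(nm,st[i],c[i],np.round(wback(w,c[i],z),4))
print(s["tool_pos"])
E
```

```text
tool_pos: [0.4264, -0.0938, 0.0417]
contact_force: [0.7, 0.4, -1.7]
tool_pos: [0.4494, -0.0934, 0.0428]
contact_force: [-0.4, -0.5, -2.0]
tool_pos: [0.4626, -0.0931, 0.042]
contact_force: [-2.5, -0.1, -2.1]
red [ 224  234  122   52 4588] [283.94006103 264.69899738] [ 0.4401 -0.0925  0.079 ]
cream [    0     0   428   363 99169] [178.53753693 132.20709093] [ 0.3912 -0.1102  0.13  ]
cream [  334     0   226   371 46143] [488.26671434 199.81097891] [ 0.4024 -0.0573  0.13  ]
cream [   0  290   27  106 1588] [  9.04030227 357.72166247] [ 0.4362 -0.1486  0.13  ]
cream [328 325  12  43 312] [332.75       351.91025641] [ 0.4343 -0.0828  0.13  ]
cream [226 330  12  40 270] [232.30740741 355.15555556] [ 0.4353 -0.1031  0.13  ]
cream [ 132  372   44   48 1049] [159.12678742 400.72068637] [ 0.4471 -0.1192  0.13  ]
[ 0.46257573 -0.09311271  0.04197758]
```

```bash
P="python3 -m pendant"
$P '[[0.3,[-0.04,0,0],0],[0.3,[-0.08,0,0],0],[0.3,[-0.12,0,0],0],[0.3,[-0.16,0,0],0],[0.3,[-0.2,0,0],0],[0.3,[-0.24,0,0],0],[0.3,[-0.28,0,0],0],[0.3,[-0.32,0,0],0]]'|grep -E "pos|contact"
$P '[[0.3,[-0.04,0,0],0],[0.3,[-0.08,0,0],0],[0.3,[-0.12,0,0],0],[0.3,[-0.16,0,0],0],[0.3,[-0.2,0,0],0],[0.3,[-0.24,0,0],0],[0.3,[-0.28,0,0],0]]'|grep -E "pos|contact"
$P '[[0.3,[-0.03,0,0],0],[0.3,[-0.06,0,0],0],[0.3,[-0.09,0,0],0],[0.3,[-0.1,0,0],0]]'
```

```text
tool_pos: [0.5016, -0.093, 0.0423]
contact_force: [-3.0, 0.3, -3.0]
tool_pos: [0.5352, -0.0927, 0.0423]
contact_force: [-2.5, 0.5, -2.7]
time: 33.8
tool_pos: [0.5472, -0.0927, 0.0424]
tool_rot: [0.0, -0.003, 1.0, -0.0]
contact_force: [-2.6, -0.2, -2.7]
gripper_width: 0.468
grasp_force: 61.9
```

```bash
P="python3 -m pendant"
$P '[[0.3,[-0.02,0,0],0],[0.3,[-0.04,0,0],0],[0.3,[-0.06,0,0],0],[0.3,[-0.07,0,0],0]]'|grep -E "pos|contact"
$P '[[0.3,[-0.01,0,0],0],[0.3,[-0.015,0,0],0],[0.3,[-0.015,0,0],0]]'|grep -E "pos|contact"
$P '[[0.3,[-0.01,0,0],0],[0.3,[-0.015,0,0],0],[0.3,[-0.015,0,0],0]]'|grep -E "pos|contact"
```

```text
tool_pos: [0.5555, -0.0926, 0.0423]
contact_force: [-2.3, -0.0, -2.9]
tool_pos: [0.5572, -0.0926, 0.0423]
contact_force: [-1.4, 0.2, -3.1]
tool_pos: [0.5589, -0.0926, 0.0423]
contact_force: [-3.0, 0.5, -3.0]
```

```bash
P="python3 -m pendant"
$P '[[0.3,[-0.01,0,0],0],[0.3,[-0.01,0,0],0]]'|grep -E "pos|contact"
$P '[[0.3,[-0.01,0,0],0],[0.3,[-0.01,0,0],0]]'|grep -E "pos|contact"
$P '[[0.3,[-0.01,0,0],0],[0.3,[-0.01,0,0],0]]'|grep -E "pos|contact"
```

```text
tool_pos: [0.5591, -0.0925, 0.0419]
contact_force: [-4.5, -0.3, -2.2]
tool_pos: [0.5591, -0.0925, 0.0415]
contact_force: [-9.2, -0.0, 0.4]
tool_pos: [0.5591, -0.0924, 0.0412]
contact_force: [-13.8, -1.0, 1.5]
```

```bash
P="python3 -m pendant"
$P '[[0.3,[0.02,0,0],0],[0.3,[0.05,0,0],0],[0.3,[0.15,0,0],0],[0.3,[0.4,0,0],0],[0.3,[0.8,0,0],0],[0.3,[1,0,0],0],[0.3,[1,0,0],0],[0.3,[1,0,0],0]]'|grep -E "pos|contact"
python3 - <<'E'
from h import *
from plant import manip
s=manip.state();w=manip.grab_frame("wrist");f=manip.grab_frame("scene");t=manip.grab_frame("top");w["state"]=s;pickle.dump((f,t,w),open("w10.pkl","wb"))
for nm,g in(("scene",f),("wrist",w)):
    h=cv2.cvtColor(g["img"],cv2.COLOR_RGB2HSV)
    m=(h[...,0]>100)&(h[...,0]<130)&(h[...,1]>100)&(h[...,2]>20)
    n,l,st,c=cv2.connectedComponentsWithStats(m.astype(np.uint8))
    for i in range(1,n):
        if st[i][4]>30: print(nm,st[i],c[i])
print(proj(f,(.6737,-.0937,.02)),proj(f,(.6737,-.0937,.13)))
E
```

```text
tool_pos: [0.4426, -0.0936, 0.0429]
contact_force: [-0.1, 0.1, -2.5]
scene [375  39  16  12  76] [381.02631579  43.44736842]
scene [211 106  61  22  76] [241.68421053 118.26315789]
scene [230 204  11  22 137] [235.00729927 213.02189781]
[239.12103286 222.24596108] [236.12110568 196.86849688]
```

```bash
P="python3 -m pendant"
$P '[[0.3,[0,0,-0.2],0],[0.3,[0,-0.1,-0.45],0],[0.3,[-0.05,-0.3,-0.45],0],[0.3,[-0.1,-0.6,-0.45],0],[0.3,[-0.18,-0.9,-0.45],0],[0.3,[-0.18,-0.995,-0.45],0]]'|grep pos
$P '[[0.3,[0,-0.3,0],0],[0.3,[0,-0.6,0],0],[0.3,[0,-0.85,0],0],[0.3,[0,-0.99,0],0],[0.3,[0,-0.99,0],0],[0.3,[0,-0.99,0],0]]'|grep pos
$P '[[0.3,[0,0,0.2],0],[0.3,[0,0,0.4],0],[0.3,[0,0,0.5],0],[0.3,[0,0,0.58],0],[0.3,[0,0,0.6],0],[0.3,[0,0,0.6],0]]'|grep -E "pos|contact"
```

```text
tool_pos: [0.4668, -0.216, 0.0973]
tool_pos: [0.4657, -0.3306, 0.0959]
tool_pos: [0.4659, -0.3313, 0.0246]
contact_force: [0.0, 0.4, -2.7]
```

```bash
P="python3 -m pendant"
$P '[[0.3,[0,0,0.02],0],[0.3,[0,0,0.04],0],[0.3,[0,0,0.06],0],[0.3,[0,0,0.07],0],[0.3,[0,0,0.08],0],[0.3,[0,0,0.08],0]]'|grep -E "pos|contact"
$P '[[0.3,[0,0,0.01],0],[0.3,[0,0,0.02],0],[0.3,[0,0,0.02],0]]'|grep -E "pos|contact"
```

```text
tool_pos: [0.4655, -0.3313, 0.0145]
contact_force: [-0.3, 0.5, -4.0]
tool_pos: [0.4655, -0.3313, 0.0121]
contact_force: [-1.5, -0.7, -3.8]
```

```bash
P="python3 -m pendant"
$P '[[0.3,[0,0,0.008],0],[0.3,[0,0,0.013],0],[0.3,[0,0,0.013],0]]'|grep -E "pos|contact"
```

```text
tool_pos: [0.4657, -0.3315, 0.0111]
contact_force: [-1.1, 0.3, -0.2]
```

```bash
P="python3 -m pendant"
$P '[[0.3,[0,0,0.008],0],[0.3,[0,0,0.008],0]]'|grep -E "pos|contact"
$P '[[0.55,[0,0,0],0],[0.7,[0,0,0],0],[1,[0,0,0],0],[1,[0,0,0],0],[1,[0,0,0],0]]'|grep -E "pos|contact"
$P '[[1,[0,0,-0.3],0],[1,[0,0,-0.7],0],[1,[0,0,-1],0],[1,[0,0,-1],0],[1,[0,0,-1],0]]'
python3 - <<'E'
from h import *
from plant import manip
s=manip.state();w=manip.grab_frame("wrist");w["state"]=s
h=cv2.cvtColor(w["img"],cv2.COLOR_RGB2HSV)
m=((h[...,0]<=13)&(h[...,1]>120)&(h[...,2]>40)).astype(np.uint8)
n,l,st,c=cv2.connectedComponentsWithStats(m)
for i in range(1,n):
    if st[i][4]>100: print(st[i],np.round(wback(w,c[i],.048),4))
E
```

```text
tool_pos: [0.4657, -0.3315, 0.011]
contact_force: [-4.1, 1.9, 6.4]
tool_pos: [0.4657, -0.3315, 0.0098]
contact_force: [-0.1, 0.4, 0.1]
time: 40.55
tool_pos: [0.4662, -0.3319, 0.131]
tool_rot: [0.001, -0.003, 1.0, -0.001]
contact_force: [-0.3, 0.4, 0.3]
gripper_width: 0.999
grasp_force: 0.0
[ 255  171   61   29 1230] [ 0.4435 -0.3312  0.048 ]
[255 295  55  26 930] [ 0.5441 -0.3321  0.048 ]
```

```bash
P="python3 -m pendant"
$P '[[1,[0,0.3,-0.3],0.5],[1,[0,0.6,-0.8],0.5],[1,[0,1,-0.8],0.5],[1,[0,1,-0.8],0.5],[1,[0,1,-0.8],0.5],[1,[0,1,-0.8],0.5],[1,[0,1,-0.8],0.5],[1,[0,1,-0.8],0.5],[1,[0,1,-0.8],0.5],[1,[0,1,-0.8],0.5]]'|grep -E "pos|rot"
$P '[[1,[0.8,0.1,0],0],[1,[0.8,0.1,0],0],[1,[0.8,0.1,0],0.02],[1,[0.8,0.1,0],0.02]]'|grep -E "pos|rot|time"
python3 - <<'E'
from h import *
from plant import manip
s=manip.state();w=manip.grab_frame("wrist");f=manip.grab_frame("scene");w["state"]=s;pickle.dump((f,w),open("w11.pkl","wb"))
for nm,g in(("scene",f),("wrist",w)):
    h=cv2.cvtColor(g["img"],cv2.COLOR_RGB2HSV)
    m=(h[...,0]>100)&(h[...,0]<130)&(h[...,1]>100)&(h[...,2]>20)
    n,l,st,c=cv2.connectedComponentsWithStats(m.astype(np.uint8))
    for i in range(1,n):
        if st[i][4]>30: print(nm,st[i],c[i])
M=np.array(w["tool_from_camera"]);Rt=rot(s["tool_rot"])
def wp(p):
    c=np.linalg.inv(M)@np.r_[Rt.T@(np.array(p)-s["tool_pos"]),1];return np.round([w["fx"]*c[0]/c[2]+w["cx"],w["fy"]*c[1]/c[2]+w["cy"]],1)
a=np.linspace(0,2*np.pi,73)
for x in(.669,.6737):
  for z in(.02,.13):
    q=np.array([wp((x+.027*np.cos(t),-.0937+.027*np.sin(t),z)) for t in a]);print(x,z,q.min(0),q.max(0))
print("bar",wp((.609,-.09,.2)))
E
```

```text
tool_pos: [0.4638, -0.2108, 0.2228]
tool_rot: [-0.002, 0.68, 0.733, -0.0]
time: 42.0
tool_pos: [0.4682, -0.1133, 0.2233]
tool_rot: [-0.002, 0.7, 0.714, -0.001]
scene [ 373   39   64   40 1501] [404.98734177  58.07928048]
scene [211 106  61  22  76] [241.01315789 118.40789474]
scene [230 204  10  22 139] [234.97122302 212.84172662]
wrist [463 151  82  29 827] [506.22853688 163.80290206]
0.669 0.02 [447.7 144.3] [499.3 194.9]
0.669 0.13 [518.  158.9] [593.1 229.7]
0.6737 0.02 [452.1 144.4] [503.7 194.9]
0.6737 0.13 [524.3 159. ] [599.5 229.8]
bar [548.6 218.6]
```

```bash
python3 - <<'E'
from h import *
f,w=pickle.load(open("w11.pkl","rb"));h=cv2.cvtColor(w["img"],cv2.COLOR_RGB2HSV)
for v in(160,170,178):
    print(v,[(u,*h[v,u].tolist()) for u in range(436,476,2)])
for u,v in((452,170),(456,170),(460,170),(463,170)): print(u,wback(w,(u,v),.02)[:2])
# extreme rows of tin at column 490..
for u in(480,500): print(u,[(v,*h[v,u].tolist()) for v in range(138,204,3)])
E
```

```text
160 [(436, 16, 128, 145), (438, 17, 127, 148), (440, 17, 129, 154), (442, 17, 127, 153), (444, 16, 129, 148), (446, 16, 122, 152), (448, 16, 128, 146), (450, 13, 146, 94), (452, 13, 224, 74), (454, 12, 201, 75), (456, 12, 199, 73), (458, 0, 70, 44), (460, 117, 56, 41), (462, 120, 65, 39), (464, 123, 75, 41), (466, 117, 70, 40), (468, 113, 66, 35), (470, 117, 74, 38), (472, 124, 85, 42), (474, 111, 99, 36)]
170 [(436, 17, 130, 145), (438, 16, 125, 153), (440, 17, 126, 154), (442, 17, 126, 150), (444, 17, 126, 148), (446, 16, 139, 143), (448, 13, 212, 143), (450, 11, 200, 97), (452, 13, 170, 75), (454, 0, 34, 45), (456, 165, 51, 40), (458, 158, 24, 43), (460, 150, 36, 43), (462, 150, 26, 40), (464, 158, 27, 38), (466, 150, 35, 36), (468, 141, 46, 39), (470, 138, 35, 36), (472, 132, 31, 41), (474, 133, 57, 40)]
178 [(436, 16, 123, 151), (438, 16, 125, 153), (440, 17, 127, 150), (442, 17, 126, 148), (444, 17, 127, 149), (446, 15, 135, 140), (448, 13, 197, 92), (450, 12, 180, 82), (452, 11, 162, 77), (454, 0, 31, 50), (456, 175, 34, 45), (458, 4, 41, 50), (460, 0, 28, 45), (462, 169, 41, 
[... 435 characters left out ...]
, 122, 79, 45), (168, 123, 69, 37), (171, 123, 62, 37), (174, 120, 39, 39), (177, 120, 20, 38), (180, 160, 18, 42), (183, 158, 24, 42), (186, 160, 18, 43), (189, 171, 39, 46), (192, 175, 31, 49), (195, 0, 20, 52), (198, 0, 21, 49), (201, 13, 40, 58)]
500 [(138, 16, 134, 118), (141, 16, 139, 117), (144, 16, 136, 116), (147, 16, 89, 80), (150, 24, 53, 67), (153, 25, 48, 64), (156, 110, 78, 39), (159, 110, 112, 41), (162, 110, 168, 38), (165, 114, 115, 42), (168, 108, 121, 42), (171, 111, 114, 38), (174, 120, 83, 43), (177, 120, 50, 41), (180, 124, 46, 39), (183, 128, 46, 44), (186, 125, 34, 45), (189, 120, 12, 43), (192, 135, 23, 44), (195, 144, 28, 46), (198, 150, 17, 46), (201, 135, 11, 46)]
```

```bash
python3 -c "
from plant import manip;print(manip.job_done())"
```

```text
the job is handed in; nothing more can be done
None
```

I handed the job in at about 42 s: the sleeve lies flat in the tray, the blue tin stands on the orange mark and was pushed back until it stopped firmly at the kerb, and everything is released; I didn't re-measure the grey tins, and the gripper could not reach under the bar, so after first laying the sleeve in the tray I took it out again to push the tin home, then laid it back.

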